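Calibrate the bench balance with the check weight

ROBOT

A 6-joint arm with a two-finger parallel gripper is mounted at the origin on a cart in front of the work surface, level with it; the furniture and walls round the work are solid. World frame = base frame: x ahead of the robot, y to its left, z up, the work surface at z = 0. Lengths are in m, angles in degrees, forces in N, time in s.
With the tool pointing down it reaches from about 0.4 to 0.825 m from the base axis. Payload 7 kg.
Tool frame: the origin (TCP) lies between the finger pads; the fingertips stand 22 mm ahead of it and the grasp point (between the pads) lies 3 mm ahead of it; z points along the fingers, y is the line along which they close (so a half turn about z gives the same grasp; the last joint's range is limited). The gripper opens to 88 mm and grips with 3 to 60 N. Pads are 19 mm wide; open, the fingers measure 130 mm over their backs; the gripper's body (78 mm by 193 mm) begins 47 mm behind the grasp point.
Start: joints at [86.121, 20.546, 0.682, 0, -70.136, -16.507], TCP at [0.235, 0.633, 0.249] pointing down, gripper open.
Joint ranges: [-176.03, 176.03], [-82.01, 121.73], [-58.28, 71.71], [-173.87, 95.51], [-174.79, -0.11], [-173.66, 173.66]. Speed limits (degrees/s): [136.94, 136.94, 172.46, 180, 180, 180].

INTERFACE

Orientations are given as [roll, pitch, yaw] about the fixed x, y, z axes, in that order (R = Rz(yaw) Ry(pitch) Rx(roll)).
In Python, from plant import r, vision gives the robot as it stands.
- The arm moves only by the shell command python3 -m pendant 'ROWS' [FORCE]. ROWS is JSON, a list that holds one entry, the list of rows, each a list of 7 numbers: the shift along the tool's x, y, z scaled (see below), then the turn, a rotation vector about the tool's x, y, z scaled (see below), then the opening, from -1 (shut) to 1 (fully open). In form: [[[x, y, z, wx, wy, wz, fingers], ...]]. A call has exactly 8 rows; each row shifts and turns the commanded pose from where the row before left it, along the tool's axes as they then stand; what a row does not reach is not made up. The controller multiplies each number of a shift by 20 mm and each number of a turn by 4 degrees. A row lasts 1/10 s, in which the tool goes at most 50 mm and 8.59 degrees, less where a joint would pass 70% of its speed; a pose out of reach is approached as far as the arm can. A call with a number of a shift or a turn outside -1 to 1 is refused whole. A call with a gripper value outside its range is refused whole. The fingers move at their own pace and stop on an object; FORCE is the grip in N (left out, the last holds). Time passes only in rows, so rows that do not move let the fingers close, or fill a call up. It gives the time, the measured TCP pose, the force, the opening and the grip force at its end, in the units of the state.
- r.get_state(): the state, without advancing time (a new reading comes with each control period).
- vision.capture(name): name is "scene" or "top"; returns a dict with "frame" (384x512x3 uint8, blue, green, red), "depth" (384x512 float32, m along the optical axis (not along the pixel's ray), 0 where there is no reading), "camera_matrix" (3x3 intrinsics, pixels), "extrinsics" (4x4, takes a point from world to camera coordinates). Camera axes: x right, y up, looking along -z (the intrinsics and any distortion apply to the point x, -y, -z); pixel columns grow to the right and rows downward; lengths in m; the calibration is good to about 2 mm. A picture is of the moment at which its call begins.
- r.close_job(): hands the job in; it is judged then, once.
The state is a dict: "time_s": time; "joints": joint angles; "qd": joint speeds; "joint_torque": joint torques, N m; "tcp_pos": TCP position; "eef_rot": TCP orientation; "contact_force": force on the tool from outside, world axes, zero at the start; "moment": the same for the moment, N m; "gripper_width": finger opening in m; "gripper_force": force on a finger pad.
Only numpy, scipy, OpenCV 4.12 (cv2) and the standard library are available. Lean on these libraries where they do the work, as an engineer would, in place of code of your own. Each camera call takes 0.05 s, during which the arm holds its last target. There are 200 camera calls.

TASK

Calibrate the bench balance: with the pan still empty press the red key and then the blue key, then lift just the steel check weight out of the pink tray, stand it upright on the middle of the round pan and let go, and only then press the green key. Press each key fully down and let it come up before the next; leave the yellow key unpressed. Set the weight down rather than dropping it, and leave the two vials in the tray, the sample pot and the amber bottle as they are.

Things in the scene. Friction and masses are not known exactly. Their poses are not given: they have to be found in the camera images.
- balance: bench balance fixed to the worktop, white plastic body 200 (x) x 222 (y) x 46 mm high on rubber feet; origin at the centre of its underside, -x is its front with the row of four keys, +x its back with the round pan; +z up. The deck round the keys is 47 mm above the worktop; a flat display lies between keys and pan.
- pan_top (a point): centre of the upper face of the round steel weighing pan of the balance: flat disc, 110 mm across, 70 mm above the worktop, rigid; axes as the balance.
- key_red_top (a point): centre of the upper face of the red key (power) of the balance: rounded rectangle 24 mm (balance x) by 30 mm (balance y), 56 mm above the worktop when up, 9 mm proud of the deck. The four keys stand in one row along the front, 48 mm apart centre to centre, their order of colours changes from run to run; moves down with the key.
- key_red (a joint): travel of the red key, m: 0 up, 0.005 fully down; pressed straight down against a spring (about 5 N fully down), springs back up by itself.
- key_blue_top (a point): centre of the upper face of the blue key (zero) of the balance: rounded rectangle 24 mm (balance x) by 30 mm (balance y), 56 mm above the worktop when up, 9 mm proud of the deck. The four keys stand in one row along the front, 48 mm apart centre to centre, their order of colours changes from run to run; moves down with the key.
- key_blue (a joint): travel of the blue key, m: 0 up, 0.005 fully down; pressed straight down against a spring (about 5 N fully down), springs back up by itself.
- key_green_top (a point): centre of the upper face of the green key (calibrate) of the balance: rounded rectangle 24 mm (balance x) by 30 mm (balance y), 56 mm above the worktop when up, 9 mm proud of the deck. The four keys stand in one row along the front, 48 mm apart centre to centre, their order of colours changes from run to run; moves down with the key.
- key_green (a joint): travel of the green key, m: 0 up, 0.005 fully down; pressed straight down against a spring (about 5 N fully down), springs back up by itself.
- key_yellow_top (a point): centre of the upper face of the yellow key (not used in this job) of the balance: rounded rectangle 24 mm (balance x) by 30 mm (balance y), 56 mm above the worktop when up, 9 mm proud of the deck. The four keys stand in one row along the front, 48 mm apart centre to centre, their order of colours changes from run to run; moves down with the key.
- key_yellow (a joint): travel of the yellow key, m: 0 up, 0.005 fully down; pressed straight down against a spring (about 5 N fully down), springs back up by itself.
- tray: shallow pink plastic tray, stuck to the worktop, 130 (x) x 180 (y) x 18 mm high, floor 5 mm thick, sloping rims about 17 mm wide; origin at the centre of its underside.
- check_weight: steel check weight, a square upright block 18 x 18 x 32 mm with a dark band, 85 g, standing in the pink tray; origin at the centre of its underside, z up its height, x and y square to its flat sides (grip on two parallel flats).
- vial: bystander: glass vial with yellow contents and a white screw cap, 27 mm across, 60 mm high, standing in the tray at least 38 mm centre to centre from the weight; origin at the centre of its underside.
- dark_vial: bystander: vial with brown contents and a black screw cap, 27 mm across, 60 mm high, standing in the tray likewise; origin at the centre of its underside.
- sample_pot: bystander: white sample pot with a teal lid, 55 mm across, 88 mm high, on the worktop; origin at the centre of its underside.
- amber_bottle: bystander: amber bottle with a black cap, 52 mm across, 101 mm high, on the worktop; origin at the centre of its underside.

How it is judged:
By the outcome, as a careful person would: the job done as asked, in the order asked, and still so for the second after the job is handed in, with the robot touching nothing.
It also fails if it takes over 58 s, if anything falls off the work surface, if the arm or the gripper's body presses on something with over 40 N, if the wrist force passes 120 N, or if a joint passes its speed limit or range.

## Working session

There is one attempt and no reset: what is moved stays moved. The work goes in short steps, Python scripts to look and compute and a shell command to move; the robot and the scene stay as the last step left them, time stands still between calls to the robot, and variables do not carry over. Pictures are saved under pics/ and viewed, at most 10 in all, crops included, and the job is handed in when it is done.

```bash
mkdir -p pics; ls
python3 - <<'E'
from plant import r, vision
import cv2, numpy as np
s=r.get_state(); print({k:np.round(v,3).tolist() for k,v in s.items()})
ims=[]
for n in("top","scene"):
    c=vision.capture(n); np.savez(f"{n}0.npz",**c); cv2.imwrite(f"pics/{n}0.png",c["frame"])
    print(n,c["camera_matrix"].tolist(),np.round(c["extrinsics"],4).tolist(),[k for k in c])
E
```

```text
pics
{'time_s': 0.0, 'joints': [86.122, 20.592, 0.634, -0.021, -70.136, -16.506], 'qd': [0.018, -0.1, -0.013, 0.021, 0.011, 0.04], 'joint_torque': [0.001, -58.272, 29.306, 6.997, 0.007, -0.0], 'tcp_pos': [0.235, 0.632, 0.248], 'eef_rot': [179.904, -0.008, -20.391], 'contact_force': [-0.004, -0.209, 0.341], 'moment': [-0.014, -0.0, -0.022], 'gripper_force': 0.0, 'gripper_width': 0.088}
top [[424.29886625395585, 0.0, 255.03377768114845], [0.0, 424.29886625395585, 187.180438819724], [0.0, 0.0, 1.0]] [[-0.0053, -1.0, 0.0006, 0.0829], [0.9896, -0.0052, 0.1434, -0.6129], [-0.1434, 0.0014, 0.9897, -1.3941], [0.0, 0.0, 0.0, 1.0]] ['frame', 'depth', 'camera_matrix', 'extrinsics']
scene [[372.0856932154749, 0.0, 251.00645075867823], [0.0, 372.0856932154749, 196.5910513130634], [0.0, 0.0, 1.0]] [[0.8676, -0.4971, 0.0065, -0.4618], [0.292, 0.52, 0.8027, -0.2854], [-0.4024, -0.6946, 0.5963, -0.8516], [0.0, 0.0, 0.0, 1.0]] ['frame', 'depth', 'camera_matrix', 'extrinsics']
```

View pics/top0.png

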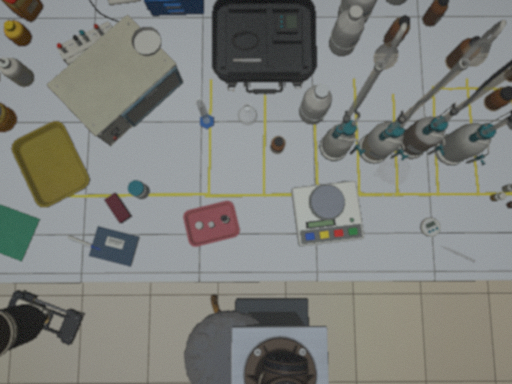

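View pics/scene0.png

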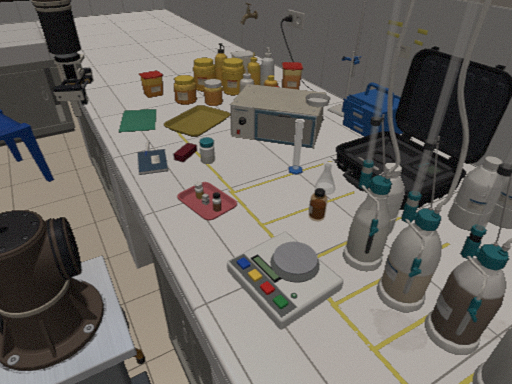

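The top view shows the balance at about (327,213), with keys blue, yellow, red, green from left to right at about (309..353, 235) and the pan at (326,202). The tray is at (212,223), with the white-cap vial at (199,226), the weight near (211,224) and the dark vial at (225,218). The scene view agrees.

```bash
cat > h.py <<'E'
import numpy as np, cv2
def load(n): return dict(np.load(n))
def ray(c,u,v,z):
    K,E=c["camera_matrix"],c["extrinsics"]
    d=np.linalg.inv(K)@[u,v,1]; d=np.array([d[0],-d[1],-d[2]])
    R,t=E[:3,:3],E[:3,3]; o=-R.T@t; w=R.T@d
    return o+w*(z-o[2])/w[2]
def proj(c,p):
    q=c["extrinsics"]@np.r_[p,1]; q=c["camera_matrix"]@[q[0],-q[1],-q[2]]; return q[:2]/q[2]
E
python3 - <<'E'
from h import *
rng={"red":((0,150,100),(8,255,255)),"blue":((105,120,60),(130,255,255)),"green":((45,100,40),(85,255,255)),"yellow":((18,120,100),(32,255,255))}
roi={"top":(295,225,365,246),"scene":(225,250,300,315)}
for n in roi:
    c=load(n+"0.npz"); hsv=cv2.cvtColor(c["frame"],cv2.COLOR_BGR2HSV); a,b,e,f=roi[n]
    for k,(lo,hi) in rng.items():
        m=cv2.inRange(hsv[b:f,a:e],lo,hi)
        nn,l,s,ct=cv2.connectedComponentsWithStats(m); i=1+np.argmax(s[1:,4]) if nn>1 else None
        if i: u=ct[i]+[a,b]; print(n,k,s[i,4],u.round(1),ray(c,*u,.056).round(4))
def up(n,x0,y0,x1,y1,k): return cv2.resize(load(n+"0.npz")["frame"][y0:y1,x0:x1],None,fx=k,fy=k,interpolation=cv2.INTER_CUBIC)
a=up("top",180,195,245,250,6);b=up("scene",175,175,240,230,6)
c=up("top",285,175,370,250,4.6);d=up("scene",220,225,345,325,3.3)
def pad(x): y=np.zeros((345,400,3),np.uint8); x=x[:345,:400]; y[:x.shape[0],:x.shape[1]]=x; return y
cv2.imwrite("pics/crop.png",np.vstack([np.hstack([pad(a)[:300],pad(b)[:300]]),np.hstack([pad(c)[:300],pad(d)[:300]])]))
E
```

```text
top red 44 [338.3 232.6] [ 0.4583 -0.1953  0.056 ]
top blue 51 [309.5 235.9] [ 0.4478 -0.0994  0.056 ]
top green 49 [352.5 230.9] [ 0.4635 -0.2423  0.056 ]
top yellow 58 [323.9 234.3] [ 0.453  -0.1473  0.056 ]
scene red 101 [266.9 286.8] [ 0.4602 -0.1994  0.056 ]
scene blue 105 [243.2 262.8] [ 0.4487 -0.1062  0.056 ]
scene green 133 [280.2 301.1] [ 0.4647 -0.2484  0.056 ]
scene yellow 104 [254.5 274.5] [ 0.4538 -0.1528  0.056 ]
```

View pics/crop.png

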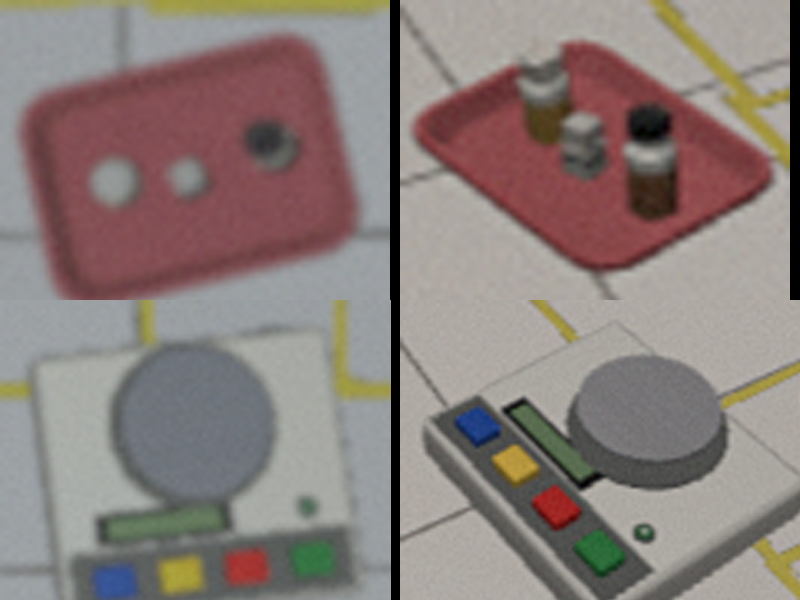

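The crop confirms the key order (blue, yellow, red, green). The weight stands between the two vials, which lie roughly along world y, and it is turned relative to the axes. Next I measure the pan, weight and vials, and the weight's orientation.

Run:
```python
from h import *
for n,box,thr in(("top",(305,178,350,226),None),("scene",(265,235,330,290),None)):
    c=load(n+"0.npz"); f=c["frame"]; print(n,"cam",(-c["extrinsics"][:3,:3].T@c["extrinsics"][:3,3]).round(3))
    # pan by depth->world z near .07
    K,E=c["camera_matrix"],c["extrinsics"]; v,u=np.mgrid[:384,:512]; d=c["depth"]
    P=np.stack([(u-K[0,2])/K[0,0]*d,-(v-K[1,2])/K[1,1]*d,-d],-1)-E[:3,3]; W=P@E[:3,:3]
    W[d==0]=np.nan
    a,b,e,g=box; m=np.zeros(d.shape,np.uint8); m[b:g,a:e]=(abs(W[b:g,a:e,2]-.07)<.006)
    ct=max(cv2.findContours(m,0,1)[0],key=cv2.contourArea); el=cv2.fitEllipse(ct); print("pan",el,ray(c,*el[0],.07).round(4),"mean z",np.nanmean(W[m>0][:,2]).round(4))
    # tray contents: not pink
    a,b,e,g=(180,195,245,250) if n=="top" else (175,175,240,230)
    k=10; I=cv2.resize(f[b:g,a:e],None,fx=k,fy=k,interpolation=cv2.INTER_CUBIC); lab=cv2.cvtColor(I,cv2.COLOR_BGR2LAB)
    Z=cv2.resize(np.nan_to_num(W[b:g,a:e,2]).astype(np.float32),None,fx=k,fy=k)
    m=((lab[...,1]<143)).astype(np.uint8)*255
    for q in cv2.findContours(m,0,1)[0]:
        A=cv2.contourArea(q)
        if 600<A<25000:
            rc=cv2.minAreaRect(q); M=cv2.moments(q); uv=np.array([M["m10"],M["m01"]])/M["m00"]
            uv=(uv+.5)/k-.5+[a,b]
            print("blob",A/k/k,uv.round(2),"rect",np.round(rc[1],0),round(rc[2],0),[ray(c,*uv,z)[:2].round(4).tolist() for z in (.037,.02,.065)])
    if n=="scene":
        J=I[60:340,40:520]; J=cv2.resize(I[50:250,120:470],None,fx=2,fy=2); cv2.imwrite("pics/w1.png",J)
```

```text
top cam [0.407 0.082 1.467]
pan ((327.86956787109375, 201.46241760253906), (31.341398239135742, 32.39781188964844), 118.45596313476562) [ 0.5605 -0.1613  0.07  ] mean z 0.0694
scene cam [ 0.141 -0.673  0.74 ]
pan ((295.5929260253906, 257.68310546875), (31.800222396850586, 43.83395767211914), 97.9606704711914) [ 0.5635 -0.1665  0.07  ] mean z 0.0707
```

View pics/w1.png

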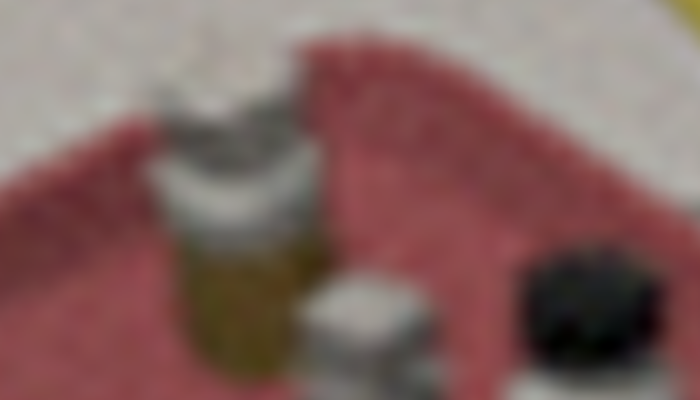

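The picture shows the top of the weight near crop (365,300), close in front of the yellow vial, but it is too coarse to read its yaw. The key and pan positions are good enough to begin, so I move to the red key and refine the weight later.

```bash
python3 -m pendant '[[[1,0.7,0,0,0,0,-1],[1,0.7,0,0,0,0,-1],[1,0.7,0,0,0,0,-1],[1,0.7,0,0,0,0,-1],[1,0.7,0,0,0,0,-1],[1,0.7,0,0,0,0,-1],[1,0.7,0,0,0,0,-1],[1,0.7,0,0,0,0,-1]]]' 20
python3 -m pendant '[[[1,0.7,0,0,0,0,-1],[1,0.7,0,0,0,0,-1],[1,0.7,0,0,0,0,-1],[1,0.7,0,0,0,0,-1],[1,0.7,0,0,0,0,-1],[1,0.7,0,0,0,0,-1],[1,0.7,0,0,0,0,-1],[1,0.7,0,0,0,0,-1]]]'
cat >> h.py <<'E'
def plan(p,yaw,tgt,n,dps=0.0):
    """constant tool-frame row (units) reaching tgt in n rows, each row shifting then turning dps deg about tool z (tool down)"""
    A=np.zeros((2,2))
    for k in range(n):
        t=np.radians(yaw-k*dps); A+=.02*np.array([[np.cos(t),np.sin(t)],[np.sin(t),-np.cos(t)]])
    s=np.linalg.solve(A,np.array(tgt[:2])-p[:2]); return s.round(3),round((p[2]-tgt[2])/n/.02,3)
E
python3 - <<'E'
from h import *
from plant import r
s=r.get_state(); p=s["tcp_pos"]; y=s["eef_rot"][2]; print(p,y,s["gripper_width"],s["joints"])
print(plan(p,y,(.459,-.197,.130),24,0), plan(p,y,(.459,p[1]-.24,.20),16,63.3/16))
E
```

```text
time_s: 0.9
tcp_pos: [0.3472, 0.4702, 0.2488]
eef_rot: [-180.0, 0.0, -20.4]
contact_force: [0.5, -0.3, -0.8]
gripper_width: 0.0298
gripper_force: 0.0
time_s: 1.7
tcp_pos: [0.4578, 0.3093, 0.2488]
eef_rot: [-180.0, -0.0, -20.4]
contact_force: [0.7, -0.1, 0.8]
gripper_width: 0.0002
gripper_force: 0.0
[0.45775155 0.30931504 0.24875156] -20.409662078413767 0.00022039065386366243 [ 5.43623155e+01  9.01507392e+00 -1.49324215e+01 -3.48981383e-04
 -6.60301149e+01  1.52281652e+01]
(array([0.37 , 0.988]), np.float64(0.247)) (array([0.608, 0.503]), np.float64(0.152))
```

```bash
python3 -m pendant '[[[0.98,0.82,0.25,0,0,0.99,-1],[0.98,0.82,0.25,0,0,0.99,-1],[0.98,0.82,0.25,0,0,0.99,-1],[0.98,0.82,0.25,0,0,0.99,-1],[0.98,0.82,0.25,0,0,0.99,-1],[0.98,0.82,0.25,0,0,0.99,-1],[0.98,0.82,0.25,0,0,0.99,-1],[0.98,0.82,0.25,0,0,0.99,-1]]]'
python3 -m pendant '[[[0.98,0.82,0.25,0,0,0.99,-1],[0.98,0.82,0.25,0,0,0.99,-1],[0.98,0.82,0.25,0,0,0.99,-1],[0.98,0.82,0.25,0,0,0.99,-1],[0.98,0.82,0.25,0,0,0.99,-1],[0.98,0.82,0.25,0,0,0.99,-1],[0.98,0.82,0.25,0,0,0.99,-1],[0.98,0.82,0.25,0,0,0.99,-1]]]'
python3 - <<'E'
from h import *
from plant import r
s=r.get_state(); p=s["tcp_pos"]; y=s["eef_rot"][2]; print(p,y)
print(plan(p,y,(.459,-.197,.095),8,0))
E
```

```text
time_s: 2.5
tcp_pos: [0.5121, 0.115, 0.2085]
eef_rot: [-180.0, -0.0, -52.3]
contact_force: [0.4, -0.1, 0.2]
gripper_width: 0.0001
gripper_force: 0.0
time_s: 3.3
tcp_pos: [0.4562, -0.0789, 0.1685]
eef_rot: [-180.0, -0.0, -83.9]
contact_force: [0.3, 0.0, -0.5]
gripper_width: 0.0004
gripper_force: 0.0
[ 0.4561525  -0.07890882  0.16854726] -83.93555394534364
(array([0.736, 0.06 ]), np.float64(0.46))
```

```bash
python3 -m pendant '[[[0.84,0.07,0.45,0,0,0,-1],[0.84,0.07,0.45,0,0,0,-1],[0.84,0.07,0.45,0,0,0,-1],[0.84,0.07,0.45,0,0,0,-1],[0.84,0.07,0.45,0,0,0,-1],[0.84,0.07,0.45,0,0,0,-1],[0.84,0.07,0.45,0,0,0,-1],[0,0,0.45,0,0,0,-1]]]'
python3 -m pendant '[[[0,0,0.25,0,0,0,-1],[0,0,0.25,0,0,0,-1],[0,0,0.25,0,0,0,-1],[0,0,0.2,0,0,0,-1],[0,0,0.1,0,0,0,-1],[0,0,0,0,0,0,-1],[0,0,0,0,0,0,-1],[0,0,0,0,0,0,-1]]]'
```

```text
time_s: 4.1
tcp_pos: [0.4595, -0.1971, 0.0963]
eef_rot: [-180.0, -0.0, -83.9]
contact_force: [0.6, -0.0, 0.3]
gripper_width: 0.0006
gripper_force: 0.0
time_s: 4.9
tcp_pos: [0.4603, -0.195, 0.0758]
eef_rot: [-180.0, 0.0, -83.7]
contact_force: [-0.8, 2.9, 2.4]
gripper_width: 0.0004
gripper_force: 1.5
```

Run:
```python
from h import *
from plant import r,vision
s=r.get_state(); print(s["tcp_pos"],s["contact_force"],s["moment"])
a=vision.capture("scene"); b=vision.capture("top"); np.savez("s1.npz",**a)
f=lambda c,x,y: cv2.resize(c["frame"][y:y+120,x:x+100],None,fx=4,fy=4,interpolation=cv2.INTER_CUBIC)
cv2.imwrite("pics/p1.png",np.hstack([f(a,220,210),f(b,280,150)]))
s=r.get_state(); print(s["tcp_pos"],s["contact_force"])
```

```text
[ 0.46025011 -0.19501813  0.07583759] [-0.78295894  2.90652113  2.36159124] [0.94314627 0.22960736 0.02090837]
[ 0.46028408 -0.19508628  0.07578389] [0.34647635 1.32451078 1.91003072]
```

View pics/p1.png

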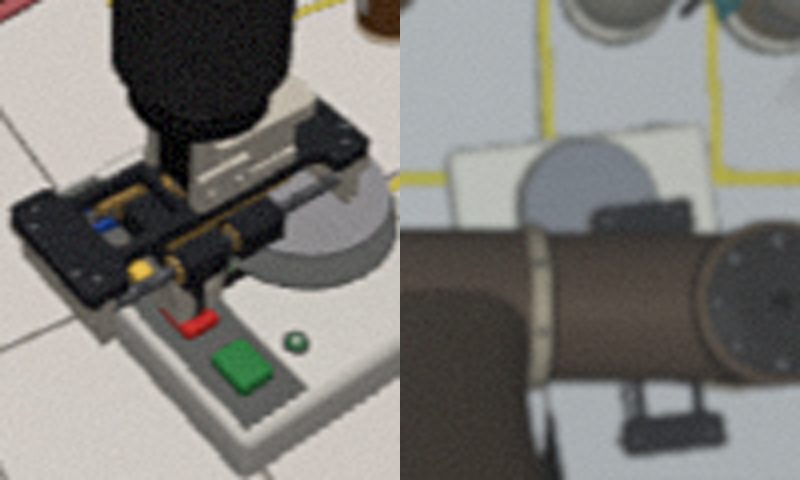

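The scene view shows the fingertips on the red key, which is partly down (red patch still visible near crop (195,322)). They are clear of the green key at (240,365) and the yellow key at (140,270). I press on to full travel.

```bash
python3 -m pendant '[[[0,0,0.1,0,0,0,-1],[0,0,0.1,0,0,0,-1],[0,0,0,0,0,0,-1],[0,0,0,0,0,0,-1],[0,0,0,0,0,0,-1],[0,0,0,0,0,0,-1],[0,0,0,0,0,0,-1],[0,0,0,0,0,0,-1]]]'
```

```text
time_s: 5.8
tcp_pos: [0.4604, -0.1952, 0.0729]
eef_rot: [-180.0, -0.0, -83.7]
contact_force: [-5.2, 6.7, 21.5]
gripper_width: 0.0006
gripper_force: 10.4
```

Bottomed at tip height 51 mm with 21 N, so red is fully down. Now I lift and move to blue.

```bash
python3 -m pendant '[[[0,0,-0.4,0,0,0,-1],[0,0,-0.4,0,0,0,-1],[0,0,-0.4,0,0,0,-1],[-0.9,0,0,0,0,0,-1],[-0.9,0,0,0,0,0,-1],[-0.9,0,0,0,0,0,-1],[-0.9,0,0,0,0,0,-1],[-0.9,0,0,0,0,0,-1]]]'
python3 -m pendant '[[[-0.23,0.07,0,0,0,0,-1],[0,0,0.3,0,0,0,-1],[0,0,0.3,0,0,0,-1],[0,0,0.25,0,0,0,-1],[0,0,0.15,0,0,0,-1],[0,0,0,0,0,0,-1],[0,0,0,0,0,0,-1],[0,0,0,0,0,0,-1]]]'
```

```text
time_s: 6.6
tcp_pos: [0.4501, -0.1052, 0.0957]
eef_rot: [180.0, -0.0, -83.8]
contact_force: [-0.4, 0.5, 0.1]
gripper_width: 0.0001
gripper_force: 0.0
time_s: 7.4
tcp_pos: [0.4482, -0.1016, 0.0757]
eef_rot: [180.0, -0.0, -83.8]
contact_force: [-1.1, -2.2, 3.3]
gripper_width: 0.0006
gripper_force: 1.5
```

```bash
python3 -m pendant '[[[0,0,0.1,0,0,0,-1],[0,0,0.1,0,0,0,-1],[0,0,0,0,0,0,-1],[0,0,0,0,0,0,-1],[0,0,0,0,0,0,-1],[0,0,0,0,0,0,-1],[0,0,0,0,0,0,-1],[0,0,0,0,0,0,-1]]]'
```

```text
time_s: 8.2
tcp_pos: [0.4484, -0.1016, 0.0729]
eef_rot: [-180.0, -0.0, -83.7]
contact_force: [-7.6, -0.6, 21.7]
gripper_width: 0.0002
gripper_force: 11.3
```

Blue is fully down too. Lift, and measure the weight from the first images.

```bash
python3 -m pendant '[[[0,0,-0.5,0,0,0,-1],[0,0,-0.5,0,0,0,-1],[0,0,-0.9,0,0,0,-1],[-0.5,0,-0.9,0,0,0,-1],[-0.9,0,-0.9,0,0,0,-0.8],[-0.9,0,-0.9,0,0,0,-0.5],[-0.9,0,-0.4,0,0,0,-0.1],[-0.9,0,0,0,0,0,-0.1]]]'
python3 - <<'E'
from h import *
k=12
for n,(a,b,e,g) in (("top",(187,205,237,240)),("scene",(195,185,230,215))):
    c=load(n+"0.npz"); I=cv2.resize(c["frame"][b:g,a:e],None,fx=k,fy=k,interpolation=cv2.INTER_CUBIC); lab=cv2.cvtColor(I,cv2.COLOR_BGR2LAB)
    print(n,"a* range",np.percentile(lab[...,1],[1,25,50,75,99]))
    m=(lab[...,1]<145).astype(np.uint8)*255
    cs,_=cv2.findContours(m,cv2.RETR_LIST,1)
    for q in cs:
        A=cv2.contourArea(q)
        if 400<A<120000:
            M=cv2.moments(q); uv=(np.array([M["m10"],M["m01"]])/M["m00"]+.5)/k-.5+[a,b]; rc=cv2.minAreaRect(q)
            print(round(A/k/k,1),uv.round(2),"rect",np.round(np.array(rc[1])/k,1),round(rc[2]),[ray(c,*uv,z)[:2].round(4).tolist() for z in (.021,.037,.065)])
    cv2.drawContours(I,cs,-1,(0,255,0),1)
    globals()[n]=cv2.resize(I,(400,int(I.shape[0]*400/I.shape[1])))
h=max(top.shape[0],scene.shape[0]); P=np.zeros((h,800,3),np.uint8); P[:top.shape[0],:400]=top; P[:scene.shape[0],400:]=scene
cv2.imwrite("pics/w2.png",P)
E
```

```text
time_s: 9.0
tcp_pos: [0.4402, -0.0186, 0.1732]
eef_rot: [-179.8, 0.1, -83.7]
contact_force: [0.8, 1.6, 0.4]
gripper_width: 0.027
gripper_force: 0.0
top a* range [126. 146. 150. 151. 153.]
2.9 [190.73 237.87] rect [3.7 1.4] 67 [[0.4444, 0.2982], [0.444, 0.2959], [0.4433, 0.2917]]
34.7 [231.2  237.98] rect [ 4.8 14.6] 90 [[0.4433, 0.1612], [0.4429, 0.1604], [0.4422, 0.1588]]
10.0 [187.23 236.15] rect [2.  8.1] 0 [[0.4503, 0.3102], [0.4498, 0.3077], [0.449, 0.3032]]
45.2 [211.02 224.18] rect [7.6 7.1] 60 [[0.4903, 0.23], [0.4894, 0.2284], [0.4878, 0.2255]]
70.8 [198.86 224.91] rect [9.8 9.4] 4 [[0.4881, 0.2713], [0.4872, 0.2692], [0.4856, 0.2656]]
70.6 [224.87 218.68] rect [ 9.2 10.1] 90 [[0.5088, 0.183], [0.5076, 0.1819], [0.5057, 0.1799]]
30.0 [235.16 209.67] rect [14.2  4. ] 90 [[0.5394, 0.148], [0.5379, 0.1472], [0.5353, 0.146]]
75.3 [194.71 206.59] rect [ 6.4 22.9] 90 [[0.5507, 0.2864], [0.5491, 0.2841], [0.5463, 0.2802]]
scene a* range [124. 130. 152. 156. 159.]
6.6 [195.99 213.44] rect [2.7 3.8] 90 [[0.4373, 0.1721], [0.4307, 0.1533], [0.4192, 0.1203]]
23.7 [226.42 212.73] rect [4.9 8.6] 90 [[0.5197, 0.1297], [0.5112, 0.1118], [0.4965, 0.0806]]
143.7 [216.42 201.44] rect [19.5  9.2] 90 [[0.5176, 0.1961], [0.5092, 0.1768], [0.4946, 0.1429]]
101.4 [223.65 188.42] rect [11.2 16.9] 90 [[0.5696, 0.249], [0.56, 0.2285], [0.5433, 0.1926]]
175.5 [201.48 194.36] rect [23.3 11.4] 58 [[0.4916, 0.2544], [0.4838, 0.2338], [0.4702, 0.1976]]
```

View pics/w2.png

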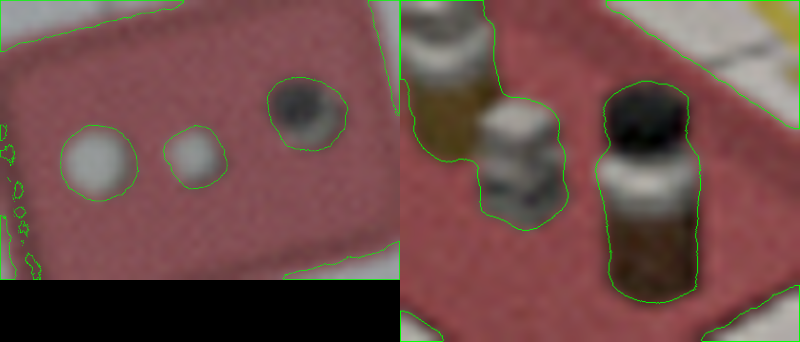

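The crop shows the weight's front vertical edge at about x=527 between x=482 and 562. Together with the top-view rectangle (60° in the image) this gives its flats at about 30° in world, so closing along 30° clears both vials.

Run:
```python
from h import *
from plant import r
c=load("scene0.npz")
f=lambda x,y:(195+(x-400)/11.43-.45,185+y/11.43-.45)
print("top face",ray(c,*f(519,119),.037),"bottom front corner",ray(c,*f(527,227),.005),"L",ray(c,*f(482,208),.005),"R",ray(c,*f(563,203),.005))
s=r.get_state(); p=s["tcp_pos"]; y=s["eef_rot"][2]; print(p,y,plan(p,y,(.491,.2265,.133),16,-23.7/16))
```

```text
top face [0.49216613 0.22533764 0.037     ] bottom front corner [0.48904693 0.21814262 0.005     ] L [0.48156935 0.23240523 0.005     ] R [0.5025072  0.22330854 0.005     ]
[ 0.44020976 -0.01859152  0.17321121] -83.74448183314593 (array([-0.689, -0.383]), np.float64(0.126))
```

```bash
python3 -m pendant '[[[-0.69,-0.38,0.12,0,0,-0.34,-0.1],[-0.69,-0.38,0.12,0,0,-0.34,-0.1],[-0.69,-0.38,0.12,0,0,-0.34,-0.1],[-0.69,-0.38,0.12,0,0,-0.34,-0.1],[-0.69,-0.38,0.12,0,0,-0.34,-0.1],[-0.69,-0.38,0.12,0,0,-0.34,-0.1],[-0.69,-0.38,0.12,0,0,-0.34,-0.1],[-0.69,-0.38,0.12,0,0,-0.34,-0.1]]]'
python3 -m pendant '[[[-0.69,-0.38,0.12,0,0,-0.34,-0.1],[-0.69,-0.38,0.12,0,0,-0.34,-0.1],[-0.69,-0.38,0.12,0,0,-0.34,-0.1],[-0.69,-0.38,0.12,0,0,-0.34,-0.1],[-0.69,-0.38,0.12,0,0,-0.34,-0.1],[-0.69,-0.38,0.12,0,0,-0.34,-0.1],[-0.69,-0.38,0.12,0,0,-0.34,-0.1],[-0.69,-0.38,0.12,0,0,-0.34,-0.1]]]'
python3 -m pendant '[[[0,0,0.25,0,0,0,-0.1],[0,0,0.25,0,0,0,-0.1],[0,0,0.25,0,0,0,-0.1],[0,0,0.25,0,0,0,-0.1],[0,0,0,0,0,0,-0.1],[0,0,0,0,0,0,-0.1],[0,0,0,0,0,0,-0.1],[0,0,0,0,0,0,-0.1]]]'
python3 - <<'E'
from h import *
from plant import r
s=r.get_state(); p=s["tcp_pos"]; y=s["eef_rot"][2]; print(p,y,plan(p,y,(.491,.2265,.033),1))
E
```

```text
time_s: 9.8
tcp_pos: [0.4783, 0.1013, 0.152]
eef_rot: [180.0, -0.0, -72.8]
contact_force: [0.5, 0.1, -0.1]
gripper_width: 0.0396
gripper_force: 0.0
time_s: 10.6
tcp_pos: [0.4932, 0.2263, 0.1329]
eef_rot: [180.0, -0.0, -61.9]
contact_force: [-0.5, 0.5, 0.5]
gripper_width: 0.0394
gripper_force: 0.0
time_s: 11.4
tcp_pos: [0.4934, 0.225, 0.1135]
eef_rot: [-180.0, 0.0, -62.0]
contact_force: [0.1, -0.1, 0.5]
gripper_width: 0.0395
gripper_force: 0.0
[0.49338285 0.22498454 0.11345539] -61.99431106106167 (array([-0.123,  0.07 ]), np.float64(4.023))
```

```bash
python3 -m pendant '[[[-0.12,0.07,0.5,0,0,0,-0.1],[0,0,0.5,0,0,0,-0.1],[0,0,0.5,0,0,0,-0.1],[0,0,0.5,0,0,0,-0.1],[0,0,0.2,0,0,0,-0.1],[0,0,0,0,0,0,-0.1],[0,0,0,0,0,0,-0.1],[0,0,0,0,0,0,-0.1]]]'
python3 - <<'E'
from h import *
from plant import r,vision
a=vision.capture("scene"); b=vision.capture("top")
f=lambda c,x,y: cv2.resize(c["frame"][y:y+80,x:x+80],None,fx=5,fy=5,interpolation=cv2.INTER_CUBIC)
cv2.imwrite("pics/g1.png",np.hstack([f(a,165,155),f(b,170,180)]))
E
```

```text
time_s: 12.2
tcp_pos: [0.4911, 0.2266, 0.0695]
eef_rot: [-180.0, 0.0, -62.0]
contact_force: [-0.0, -0.3, 0.1]
gripper_width: 0.0398
gripper_force: 0.0
```

View pics/g1.png

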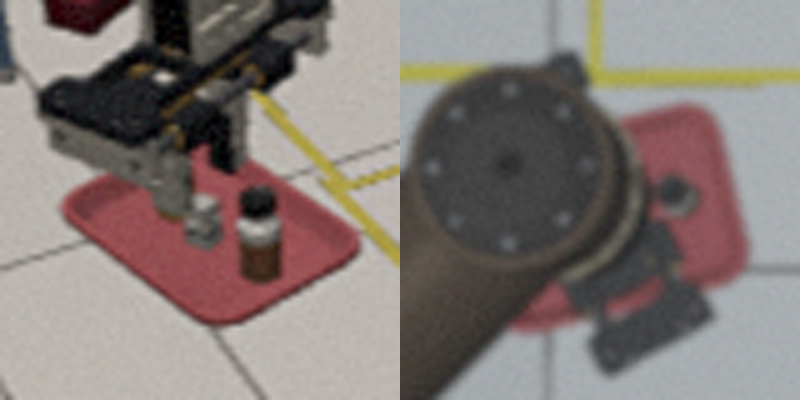

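The fingertips at crop (172,205) and (232,160) straddle the weight at (203,215), with the dark vial clear at (260,235). I descend and grip.

```bash
python3 -m pendant '[[[0,0,0.4,0,0,0,-0.1],[0,0,0.4,0,0,0,-0.1],[0,0,0.4,0,0,0,-0.1],[0,0,0.4,0,0,0,-0.1],[0,0,0.2,0,0,0,-0.1],[0,0,0,0,0,0,-0.1],[0,0,0,0,0,0,-0.1],[0,0,0,0,0,0,-0.1]]]' 15
python3 -m pendant '[[[0,0,0,0,0,0,-0.3],[0,0,0,0,0,0,-0.4],[0,0,0,0,0,0,-0.5],[0,0,0,0,0,0,-0.6],[0,0,0,0,0,0,-0.7],[0,0,0,0,0,0,-1],[0,0,0,0,0,0,-1],[0,0,0,0,0,0,-1]]]' 15
```

```text
time_s: 13.1
tcp_pos: [0.491, 0.2266, 0.0334]
eef_rot: [-180.0, 0.0, -62.0]
contact_force: [-0.1, 0.8, -0.8]
gripper_width: 0.0394
gripper_force: 0.0
time_s: 13.9
tcp_pos: [0.491, 0.2265, 0.0333]
eef_rot: [-180.0, 0.0, -62.0]
contact_force: [0.0, 0.4, 0.8]
gripper_width: 0.0182
gripper_force: 15.0
```

```bash
python3 -m pendant '[[[0,0,-0.2,0,0,0,-1],[0,0,-0.5,0,0,0,-1],[0,0,-0.8,0,0,0,-1],[0,0,-0.9,0,0,0,-1],[0,0,-0.9,0,0,0,-1],[0,0,-0.9,0,0,0,-1],[0,0,-0.8,0,0,0,-1],[0,0,-0.4,0,0,0,-1]]]' 20
python3 - <<'E'
from h import *
from plant import r,vision
s=r.get_state(); p=s["tcp_pos"]; y=s["eef_rot"][2]; print(p,y,plan(p,y,(.562,-.164,.141),24))
a=vision.capture("scene"); b=vision.capture("top")
f=lambda c,x,y: cv2.resize(c["frame"][y:y+80,x:x+80],None,fx=5,fy=5,interpolation=cv2.INTER_CUBIC)
cv2.imwrite("pics/g2.png",np.hstack([f(a,165,155),f(b,170,180)]))
print("grasp pt px",proj(a,p+np.array([0,0,-.003])))
E
```

```text
time_s: 14.7
tcp_pos: [0.4913, 0.2268, 0.1433]
eef_rot: [-179.9, 0.0, -62.0]
contact_force: [1.1, -0.5, -1.3]
gripper_width: 0.018
gripper_force: 20.0
[0.49127711 0.22676421 0.14329345] -61.97583075220788 (array([0.788, 0.252]), np.float64(0.005))
grasp pt px [202.19241797 167.24390132]
```

View pics/g2.png

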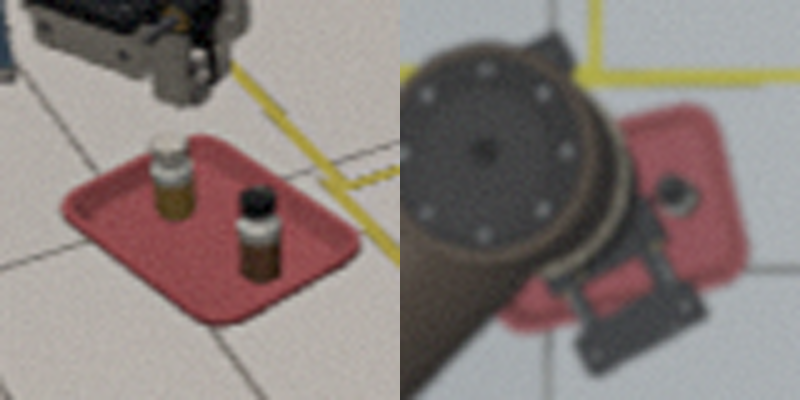

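Both vials stand undisturbed at (172,180) and (260,235), and the weight is held between the fingers at about (200,70). Now to the pan.

```bash
python3 -m pendant '[[[0.4,0.13,0,0,0,0,-1],[0.79,0.25,0,0,0,0,-1],[0.79,0.25,0,0,0,0,-1],[0.79,0.25,0,0,0,0,-1],[0.79,0.25,0,0,0,0,-1],[0.79,0.25,0,0,0,0,-1],[0.79,0.25,0,0,0,0,-1],[0.79,0.25,0,0,0,0,-1]]]'
python3 -m pendant '[[[0.79,0.25,0,0,0,0,-1],[0.79,0.25,0,0,0,0,-1],[0.79,0.25,0,0,0,0,-1],[0.79,0.25,0,0,0,0,-1],[0.79,0.25,0,0,0,0,-1],[0.79,0.25,0,0,0,0,-1],[0.79,0.25,0,0,0,0,-1],[0.79,0.25,0,0,0,0,-1]]]'
python3 -m pendant '[[[0.79,0.25,0,0,0,0,-1],[0.79,0.25,0,0,0,0,-1],[0.79,0.25,0,0,0,0,-1],[0.79,0.25,0,0,0,0,-1],[0.79,0.25,0,0,0,0,-1],[0.6,0.2,0,0,0,0,-1],[0,0,0,0,0,0,-1],[0,0,0,0,0,0,-1]]]'
python3 - <<'E'
from h import *
from plant import r
s=r.get_state(); p=s["tcp_pos"]; y=s["eef_rot"][2]; print(p,y,plan(p,y,(.562,-.164,.0985),1))
E
```

```text
time_s: 15.6
tcp_pos: [0.5135, 0.1022, 0.1411]
eef_rot: [180.0, -0.0, -62.0]
contact_force: [1.0, 0.6, -0.3]
gripper_width: 0.0181
gripper_force: 20.0
time_s: 16.4
tcp_pos: [0.5372, -0.0283, 0.1411]
eef_rot: [180.0, 0.0, -62.0]
contact_force: [0.3, -0.8, -0.3]
gripper_width: 0.0181
gripper_force: 20.0
time_s: 17.2
tcp_pos: [0.5543, -0.1209, 0.141]
eef_rot: [180.0, 0.0, -62.1]
contact_force: [0.3, -0.3, -1.5]
gripper_width: 0.018
gripper_force: 20.0
[ 0.55425771 -0.12088868  0.14099628] -62.05740524885956 (array([2.086, 0.668]), np.float64(2.125))
```

```bash
python3 -m pendant '[[[0.7,0.22,0,0,0,0,-1],[0.7,0.22,0,0,0,0,-1],[0.69,0.23,0,0,0,0,-1],[0,0,0.5,0,0,0,-1],[0,0,0.5,0,0,0,-1],[0,0,0.5,0,0,0,-1],[0,0,0.3,0,0,0,-1],[0,0,0,0,0,0,-1]]]'
python3 -m pendant '[[[0,0,0.05,0,0,0,-1],[0,0,0.05,0,0,0,-1],[0,0,0.05,0,0,0,-1],[0,0,0.05,0,0,0,-1],[0,0,0.05,0,0,0,-1],[0,0,0,0,0,0,-1],[0,0,0,0,0,0,-1],[0,0,0,0,0,0,-1]]]'
```

```text
time_s: 18.0
tcp_pos: [0.5616, -0.1632, 0.1037]
eef_rot: [179.9, 0.1, -62.0]
contact_force: [-0.1, 0.5, -0.6]
gripper_width: 0.018
gripper_force: 20.0
time_s: 18.8
tcp_pos: [0.5624, -0.1635, 0.1002]
eef_rot: [-180.0, 0.0, -62.0]
contact_force: [-0.5, -0.1, -0.7]
gripper_width: 0.018
gripper_force: 20.0
```

```bash
python3 -m pendant '[[[0,0,0.03,0,0,0,-1],[0,0,0.03,0,0,0,-1],[0,0,0.03,0,0,0,-1],[0,0,0,0,0,0,-1],[0,0,0,0,0,0,-1],[0,0,0,0,0,0,-1],[0,0,0,0,0,0,-1],[0,0,0,0,0,0,-1]]]'
```

```text
time_s: 19.6
tcp_pos: [0.5625, -0.1636, 0.1]
eef_rot: [-180.0, -0.0, -62.0]
contact_force: [-4.8, 2.2, 12.9]
gripper_width: 0.0177
gripper_force: 20.0
```

The weight is touching the pan with 13 N. I back off the preload by about 1.4 mm, then open slowly.

```bash
python3 -m pendant '[[[0,0,-0.03,0,0,0,-1],[0,0,-0.03,0,0,0,-1],[0,0,0,0,0,0,-1],[0,0,0,0,0,0,-1],[0,0,0,0,0,0,-0.56],[0,0,0,0,0,0,-0.5],[0,0,0,0,0,0,-0.4],[0,0,0,0,0,0,-0.2]]]' 5
python3 -m pendant '[[[0,0,0,0,0,0,-0.1],[0,0,-0.2,0,0,0,-0.1],[0,0,-0.3,0,0,0,-0.1],[0,0,-0.5,0,0,0,-0.1],[0,0,-0.5,0,0,0,-0.1],[0,0,-0.5,0,0,0,-0.1],[0,0,-0.5,0,0,0,-0.1],[0,0,-0.5,0,0,0,-0.1]]]'
python3 - <<'E'
from h import *
from plant import r,vision
s=r.get_state(); p=s["tcp_pos"]; y=s["eef_rot"][2]; print(p,y,plan(p,y,(.465,-.246,.150),16,21.7/16))
a=vision.capture("scene"); b=vision.capture("top")
f=lambda c,x,y: cv2.resize(c["frame"][y:y+100,x:x+80],None,fx=5,fy=5,interpolation=cv2.INTER_CUBIC)
cv2.imwrite("pics/r1.png",np.hstack([f(a,250,210),f(b,290,170)]))
E
```

```text
time_s: 20.4
tcp_pos: [0.5623, -0.1634, 0.0993]
eef_rot: [180.0, 0.0, -62.0]
contact_force: [-0.5, 0.5, 0.2]
gripper_width: 0.0297
gripper_force: 0.0
time_s: 21.2
tcp_pos: [0.5624, -0.1635, 0.1607]
eef_rot: [-180.0, -0.0, -62.0]
contact_force: [0.6, -0.7, 0.8]
gripper_width: 0.0397
gripper_force: 0.0
[ 0.56243572 -0.16347843  0.16073405] -61.98621003366159 (array([0.153, 0.371]), np.float64(0.034))
```

View pics/r1.png

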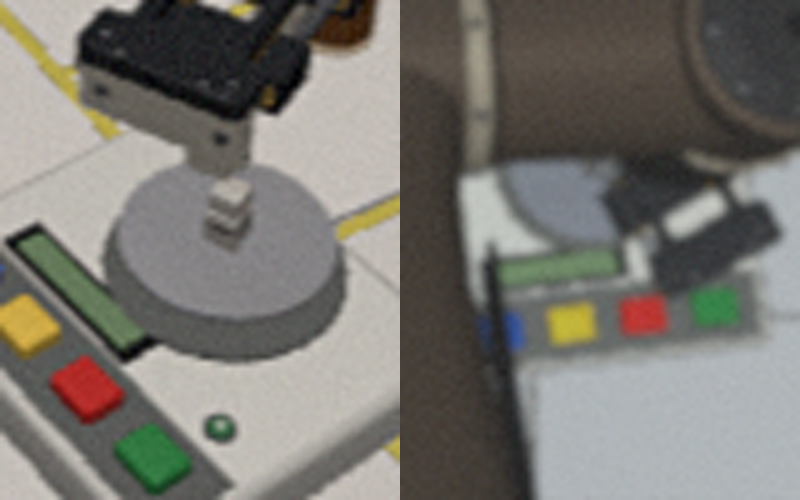

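The weight stands upright with its base at about (225,237), against a pan centre of about (228,240). It is centred and released, so next is the green key.

```bash
python3 -m pendant '[[[0.31,0.74,0,0,0,0.68,-0.1],[0.31,0.74,0,0,0,0.68,-0.1],[0.31,0.74,0,0,0,0.68,-0.3],[0.31,0.74,0,0,0,0.68,-0.5],[0.31,0.74,0,0,0,0.68,-1],[0.31,0.74,0,0,0,0.68,-1],[0.31,0.74,0,0,0,0.68,-1],[0.31,0.74,0,0,0,0.68,-1]]]' 20
python3 -m pendant '[[[0,0,0.3,0,0,0,-1],[0,0,0.5,0,0,0,-1],[0,0,0.5,0,0,0,-1],[0,0,0.5,0,0,0,-1],[0,0,0.5,0,0,0,-1],[0,0,0.5,0,0,0,-1],[0,0,0.3,0,0,0,-1],[0,0,0,0,0,0,-1]]]'
python3 - <<'E'
from h import *
from plant import r
s=r.get_state(); p=s["tcp_pos"]; y=s["eef_rot"][2]; print(p,y,s["gripper_width"],plan(p,y,(.465,-.2455,.0755),1))
E
```

```text
time_s: 22.1
tcp_pos: [0.4652, -0.2484, 0.1596]
eef_rot: [-180.0, -0.0, -84.0]
contact_force: [0.7, 0.4, 1.0]
gripper_width: 0.001
gripper_force: 0.0
time_s: 22.9
tcp_pos: [0.4659, -0.2474, 0.0964]
eef_rot: [179.9, 0.0, -83.7]
contact_force: [0.6, 0.7, 0.5]
gripper_width: 0.0002
gripper_force: 0.0
[ 0.46586258 -0.24738957  0.09637429] -83.74210811787718 0.0002225748351052536 (array([-0.099,  0.033]), np.float64(1.044))
```

```bash
python3 -m pendant '[[[-0.1,0.03,0.15,0,0,0,-1],[0,0,0.3,0,0,0,-1],[0,0,0.3,0,0,0,-1],[0,0,0.2,0,0,0,-1],[0,0,0.1,0,0,0,-1],[0,0,0,0,0,0,-1],[0,0,0,0,0,0,-1],[0,0,0,0,0,0,-1]]]'
python3 -m pendant '[[[0,0,0.1,0,0,0,-1],[0,0,0.1,0,0,0,-1],[0,0,0,0,0,0,-1],[0,0,0,0,0,0,-1],[0,0,0,0,0,0,-1],[0,0,0,0,0,0,-1],[0,0,0,0,0,0,-1],[0,0,0,0,0,0,-1]]]'
```

```text
time_s: 23.7
tcp_pos: [0.4654, -0.2456, 0.0767]
eef_rot: [180.0, 0.0, -83.7]
contact_force: [-1.3, 0.3, 2.7]
gripper_width: 0.0005
gripper_force: 1.2
time_s: 24.5
tcp_pos: [0.4656, -0.2457, 0.0732]
eef_rot: [-180.0, -0.0, -83.7]
contact_force: [-3.3, 2.8, 10.5]
gripper_width: 0.0004
gripper_force: 5.4
```

```bash
python3 -m pendant '[[[0,0,0.05,0,0,0,-1],[0,0,0,0,0,0,-1],[0,0,0,0,0,0,-1],[0,0,0,0,0,0,-1],[0,0,0,0,0,0,-1],[0,0,0,0,0,0,-1],[0,0,0,0,0,0,-1],[0,0,0,0,0,0,-1]]]'
python3 -m pendant '[[[0,0,-0.3,0,0,0,-1],[0,0,-0.5,0,0,0,-1],[0,0,-0.7,0,0,0,-1],[0,0,-0.9,0,0,0,-1],[0,0,-0.9,0,0,0,-1],[0,0,-0.9,0,0,0,-1],[0,0,-0.5,0,0,0,-1],[0,0,0,0,0,0,-1]]]'
python3 -m pendant '[[[0.9,0,0,0,0,0,-1],[0.9,0,0,0,0,0,-1],[0.9,0,0,0,0,0,-1],[0.9,0,0,0,0,0,-1],[0.9,0,0,0,0,0,-1],[0.5,0,0,0,0,0,-1],[0,0,0,0,0,0,-1],[0,0,0,0,0,0,-1]]]'
python3 - <<'E'
from h import *
from plant import r,vision
a=vision.capture("scene"); b=vision.capture("top")
f=lambda c,x,y: cv2.resize(c["frame"][y:y+150,x:x+100],None,fx=4,fy=4,interpolation=cv2.INTER_CUBIC)
cv2.imwrite("pics/e1.png",np.hstack([f(a,225,190),cv2.resize(a["frame"][150:300,170:270],None,fx=4,fy=4)]))
E
```

```text
time_s: 25.3
tcp_pos: [0.4656, -0.2457, 0.073]
eef_rot: [-180.0, -0.0, -83.7]
contact_force: [-6.5, 5.9, 20.0]
gripper_width: 0.0004
gripper_force: 9.8
time_s: 26.1
tcp_pos: [0.4665, -0.2459, 0.167]
eef_rot: [-179.8, -0.1, -83.7]
contact_force: [0.1, 1.3, 0.3]
gripper_width: 0.0007
gripper_force: 0.0
time_s: 26.9
tcp_pos: [0.4761, -0.3447, 0.1648]
eef_rot: [179.9, 0.0, -83.8]
contact_force: [-0.7, -0.5, -0.0]
gripper_width: 0.0006
gripper_force: 0.0
```

View pics/e1.png

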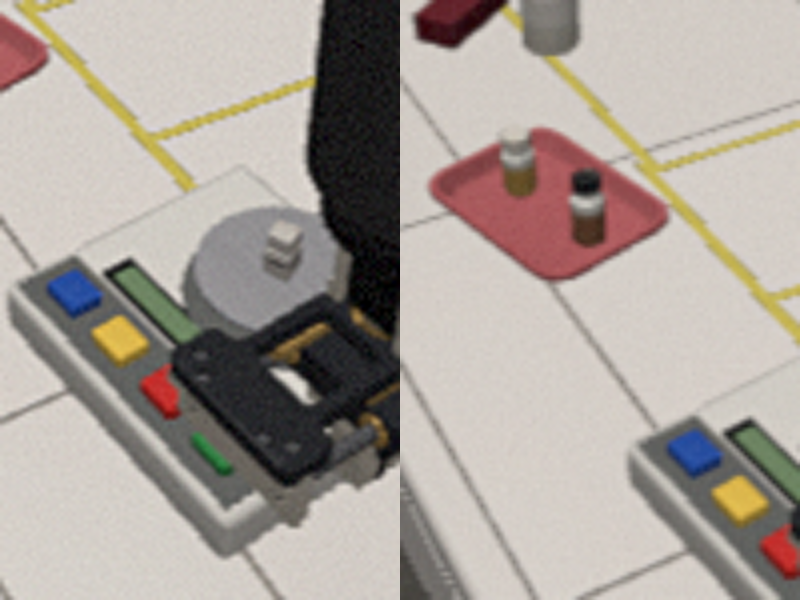

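The picture shows the weight standing upright on the pan at (283,250), the keys up and the vials in place in the tray at (518,165) and (588,210). The arm is clear of everything, so I hand in.

```bash
python3 -c "
from plant import r
print(r.close_job())"
```

```text
the job is handed in; nothing more can be done
None
```

I pressed red then blue with the pan empty, set the check weight upright and centred on the pan, then pressed green; the yellow key, the vials, the pot and the bottle were not touched, and the job is handed in at about 27 s (no verdict was returned).

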